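Catch the falling lid of a parts box and lower it shut

TASK

The lid of the blue parts box stands open, leaning back: from behind, push it over with the fingers until it falls forward by itself and leaves them, catch it from below on the fingers while it is still well open, and lower it slowly until it is fully shut, never letting it slam. Only touch the lid, do not grip it or press it hard, and leave the other things on the desk where they are. Finish with the hand clear of the box.

Things in the scene. Friction and masses are not known exactly. Their poses are not given: they have to be found in the camera images.
- parts_box_lid (a joint): Opening angle of the box's lid, rad: 0 shut, 1.57 upright, 1.75 leaning back on its stop; starts there. Damped hinge (0.14 N m s/rad, friction 0.01 N m); lid and tab weigh 0.09 kg. It stays put within about 0.1 rad of upright; tipped forward of 1.45 it falls shut by itself in 3 to 6 s, slowly at first, 0.55 to 0.85 rad/s at the end, which is a slam.
- box_hinge (a point): Middle of the hinge line of the blue parts box (155x230, 36 high, fixed), 36.5 mm above the desk. Axes, fixed to the box: x level, from its front to its back; y along the hinge; z up. Front wall 157 mm from the hinge, at -x; box and lid reach 115 mm either way along y. The lid, clear bluish, 3 mm thick, reaches 160 mm from the hinge; a 13 mm lip hangs from its front edge.
- tab_mid (a point): Centre of the orange tab on the middle of the lid's free edge: 60 mm wide, 4 mm thick, in the lid's plane, sticking out from 160 to 194 mm from the hinge line (this point: 178 mm). Shut, its underside is 36 mm above the desk and 34 mm of it stand out before the box, free space below. Axes: x to the hinge, y along the hinge, z out of the lid's outer face.
- relay_green: Green plug-in relay, 78x34x54 mm, a loose bystander; origin at the centre of its underside on the desk.
- pliers_red: Pliers with red handles, lying flat, 59x182x14 mm, a loose bystander; origin at the centre of its underside on the desk.
- screwdriver_blue: Blue-handled screwdriver, lying, 26x169x30 mm, a loose bystander; origin at the centre of its underside on the desk.
- multimeter: Yellow and black multimeter, 159x81x48 mm, a loose bystander; origin at the centre of its underside on the desk.
- pen_red: Red pen, lying, 12x145x9 mm, a loose bystander; origin at the centre of its underside on the desk.
- tape_black: Roll of black tape, lying flat, 62x60x19 mm, a loose bystander; origin at the centre of its underside on the desk.

How it is judged:
On the way, in this order (a step that is already met when the one before it is completed fails the run):
1. the lid, pushed over past upright (below 1.45 rad), falls forward by itself, with no finger on it (value of joint parts_box_lid below 1.45 rad and velocity of joint parts_box_lid below -0.03 rad/s and contact force between the fingers and parts_box_lid below 0.02 N), for 0.1 s.
2. the lid is caught: it rests on the fingers, still open by 0.35 to 1.25 rad, and no longer falls (slower than 0.25 rad/s) (value of joint parts_box_lid between 0.35 and 1.25 rad and contact force between the fingers and parts_box_lid above 0.1 N and velocity of joint parts_box_lid above -0.25 rad/s), for 0.15 s.
3. the lid is shut (value of joint parts_box_lid below 0.03 rad), for 0.2 s.
At the end, for the whole second after the job is handed in: The lid is shut (within 0.03 rad) and at rest, and the robot touches nothing (value of joint parts_box_lid below 0.03 rad and velocity of joint parts_box_lid between -0.05 and 0.05 rad/s).
It fails at once if the lid slams: it closes faster than 0.4 rad/s while it is between 0.35 and 0.04 rad from shut (value of joint parts_box_lid between 0.04 and 0.35 rad and velocity of joint parts_box_lid below -0.4 rad/s).
It fails at once if the fingers grip or press the lid with more than 30 N (contact force between the fingers and parts_box_lid above 30 N).
It fails at once if another thing on the desk is moved by more than 20 mm (distance of any of relay_green, pliers_red, screwdriver_blue, multimeter, pen_red, tape_black from where it was at the start of the episode above 0.02 m).
It also fails if it takes over 48 s, if anything falls off the work surface, if the arm or the gripper's body presses on something with over 40 N, if the wrist force passes 120 N, or if a joint passes its speed limit or range.

ROBOT

A 7-joint arm with a two-finger parallel gripper is mounted at the origin on a cart in front of the work surface, level with it; the furniture and walls round the work are solid. World frame = base frame: x ahead of the robot, y to its left, z up, the work surface at z = 0. Lengths are in m, angles in rad, forces in N, time in s.
With the tool pointing down it reaches from about 0.425 to 0.925 m from the base axis. Payload 6.8 kg.
Tool frame: the origin (TCP) lies between the finger pads; the fingertips stand 14 mm ahead of it and the grasp point (between the pads) lies 5 mm behind it; z points along the fingers, y is the line along which they close (so a half turn about z gives the same grasp; the last joint's range is limited). The gripper opens to 85 mm and grips with 20 to 120 N. Pads are 22 mm wide; open, the fingers measure 114 mm over their backs; the gripper's body (76 mm by 85 mm) begins 54 mm behind the grasp point. The pads swing forward as they close: fully open they stand 13 mm farther back than shut.
Start: joints at [1.154, 0.477, 0.022, 1.555, -0.011, 1.109, -0.083], TCP at [0.205, -0.643, 0.245] pointing down, gripper open.
Joint ranges: [-2.96, 2.96], [-0.34, 2.1], [-1.41, 1.46], [0.24, 2.44], [-1.37, 4.51], [0.17, 1.92], [-2.96, 2.96]. Speed limits (rad/s): [2.39, 2.39, 3.14, 3.14, 3.14, 3.14, 3.14].

INTERFACE

Orientations are given as a rotation vector (axis times angle).
In Python, from bench import r, eyes, ticket gives the robot as it stands. The module is installed in compiled form; this text tells all that it offers.
- The arm moves only by the tool arm_command, never from a script. Its argument "plan" is text: rows parted by semicolons, each of 4 numbers parted by spaces: the shift along the tool's x, y, z in m, then the turn about the tool's z in degrees. In form: tx ty tz yaw; .... A call has 1 to 20 rows; each row shifts and turns the commanded pose from where the row before left it, along the tool's axes as they then stand; what a row does not reach is not made up. A row lasts 1/8 s, in which the tool goes at most 62.5 mm and 10.7 degrees, less where a joint would pass 70% of its speed; a pose out of reach is approached as far as the arm can. A call is refused whole if a number of a shift passes 0.0625 or a number of a turn 10.7, either way. A call with a gripper value outside its range is refused whole. "hand" is the closure, from -1 (fully open) to 1 (shut), set as the call begins (left out, the last holds). The fingers move at their own pace and stop on an object; "grip_force" is the grip in N (left out, the last holds). Time passes only in rows, so rows that do not move let the fingers close. It gives the time, the measured TCP pose, the force, the opening and the grip force at its end, in the units of the state.
- r.get_obs(): the state, without advancing time (a new reading comes with each control period).
- eyes.grab_frame(name): name is "scene" or "side" or "wrist"; returns (picture, depth): 480x640x3 uint8, red, green, blue; 480x640 float32, m along the optical axis (not along the pixel's ray), 0 where there is no reading.
- eyes.calibration(name): a dict with "fov_y" (degrees; the focal length in pixels is half the picture's height over the tangent of half this angle, whatever the lens; pixels are square), "cx", "cy" (the principal point, pixels), "k1" (the pictures are not rectified: a ray, as slopes to the right and down, at radius r is drawn at 1 + k1 r^2 times it, then the intrinsics apply), "origin" and "attitude" of the camera in the world; the wrist camera has in their place "tool_from_camera" (4x4, takes a point from camera to tool coordinates, whose origin is the TCP and whose axes are the flange's). Camera axes: x right, y up, looking along -z (the intrinsics and any distortion apply to the point x, -y, -z); pixel columns grow to the right and rows downward; lengths in m; the calibration is good to about 2 mm. A picture is of the moment at which its call begins: read the wrist's pose just before it. calibration takes no time and is no camera call.
- ticket.hand_in(): hands the job in; it is judged then, once.
The state is a dict: "clock": time; "joints": joint angles; "qvel": joint speeds; "tau": joint torques, N m; "tcp_pos": TCP position; "orientation": TCP orientation; "contact_force": force on the tool from outside, world axes, zero at the start; "moment": the same for the moment, N m; "grip_width": finger opening in m; "gripper_force": force on a finger pad.
Only numpy, scipy, OpenCV 4.12 (cv2) and the standard library are available. Lean on these libraries where they do the work, as an engineer would, in place of code of your own. Each camera call takes 0.05 s, during which the arm holds its last target. There are 200 camera calls.

## Working session

There is one attempt and no reset: what is moved stays moved. The work goes in short steps, Python scripts to look and compute and a tool call to move; the robot and the scene stay as the last step left them, time stands still between calls to the robot, and variables do not carry over. Pictures are saved under pics/ and viewed, at most 10 in all, crops included, and the job is handed in when it is done.

Besides the shell and the picture viewer there is one more tool, called after ">>>" as name(argument=value, ...) on one line, values as JSON. arm_command: Moves the arm, as the interface text tells. Its arguments: {"type":"object","properties":{"plan":{"type":"string"},"hand":{"type":"number"},"grip_force":{"type":"number"}},"required":["plan"]}

```bash
mkdir -p pics; cat > h.py <<'E'
import numpy as np, cv2
from scipy.spatial.transform import Rotation as R
from bench import r, eyes, ticket
def att(a):
    a=np.array(a,float)
    return a if a.shape==(3,3) else (R.from_rotvec(a).as_matrix() if a.size==3 else R.from_quat(a).as_matrix())
def cam(n,o=None):
    c=eyes.calibration(n)
    f=240/np.tan(np.radians(c['fov_y'])/2)
    if n=='wrist':
        T=np.array(c['tool_from_camera']); W=np.eye(4); W[:3,:3]=R.from_rotvec(o['orientation']).as_matrix(); W[:3,3]=o['tcp_pos']
        T=W@T; return f,c,T[:3,:3],T[:3,3]
    return f,c,att(c['attitude']),np.array(c['origin'])
def pts(n,uv,depth,o=None):
    f,c,A,p=cam(n,o); uv=np.array(uv,float).reshape(-1,2)
    K=np.array([[f,0,c['cx']],[0,f,c['cy']],[0,0,1.]])
    s=cv2.undistortPoints(uv.reshape(-1,1,2),K,np.array([c['k1'],0,0,0,0.])).reshape(-1,2)
    rays=np.c_[s[:,0],-s[:,1],-np.ones(len(s))]
    d=np.array([depth[int(v),int(u)] for u,v in uv])
    return p+(rays*d[:,None])@A.T, rays@A.T, p
def plane(n,uv,z,o=None):
    _,ra,p=pts(n,uv,np.ones((480,640)),o); return p+ra*((z-p[2])/ra[:,2])[:,None]
E
python3 - <<'E'
from h import *
o=r.get_obs(); print({k:np.round(v,3) for k,v in o.items()})
for n in('scene','side','wrist'):
    o=r.get_obs(); im,d=eyes.grab_frame(n); cv2.imwrite(f'pics/{n}0.png',im[:,:,::-1]); np.save(f'{n}0.npy',d); np.save(f'{n}0i.npy',im)
    print(n,eyes.calibration(n))
E
```

```text
{'clock': np.float64(0.0), 'joints': array([ 1.154,  0.478,  0.022,  1.556, -0.012,  1.109, -0.083]), 'qvel': array([-0.   , -0.002, -0.001,  0.   ,  0.001, -0.   , -0.   ]), 'tau': array([-1.0000e-03, -5.9645e+01,  1.6070e+00, -2.8120e+01,  1.2000e-02,
        9.0000e-03,  0.0000e+00]), 'tcp_pos': array([ 0.205, -0.643,  0.244]), 'orientation': array([-3.102e+00, -4.830e-01,  1.000e-03]), 'contact_force': array([-0.755,  0.263,  0.122]), 'moment': array([-0.023,  0.011,  0.043]), 'gripper_force': np.float64(0.0), 'grip_width': np.float64(0.086)}
scene {'fov_y': 48.6842784671231, 'cx': 314.75208835775857, 'cy': 242.54635064900253, 'k1': 0.012146234021375945, 'origin': array([-0.43572039, -1.15507224,  0.96737801]), 'attitude': array([ 0.94454038, -0.34909583, -0.68733933])}
side {'fov_y': 52.23049656925787, 'cx': 313.296812047907, 'cy': 246.47594498346194, 'k1': -0.047273269142216044, 'origin': array([ 0.10148551, -1.32761048,  0.60664392]), 'attitude': array([ 1.14472272, -0.1666044 , -0.298644  ])}
wrist {'fov_y': 70.00083144322814, 'cx': 322.2591604473505, 'cy': 237.65663783646175, 'k1': 0.008217559161857775, 'tool_from_camera': array([[ 4.36750163e-04,  9.60462074e-01,  2.78410514e-01,
         6.91953085e-02],
       [ 9.99999578e-01, -1.94418054e-04, -8.98022162e-04,
         2.74178223e-04],
       [-8.08388198e-04,  2.78410788e-01, -9.60461753e-01,
        -1.28092588e-01],
       [ 0.00000000e+00,  0.00000000e+00,  0.00000000e+00,
         1.00000000e+00]])}
```

View pics/scene0.png

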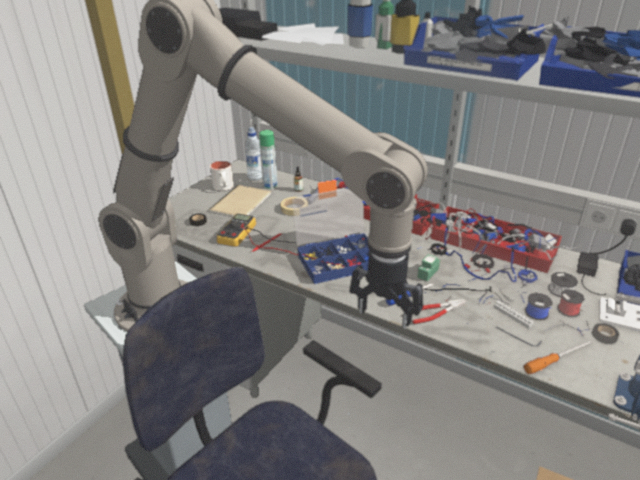

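View pics/side0.png

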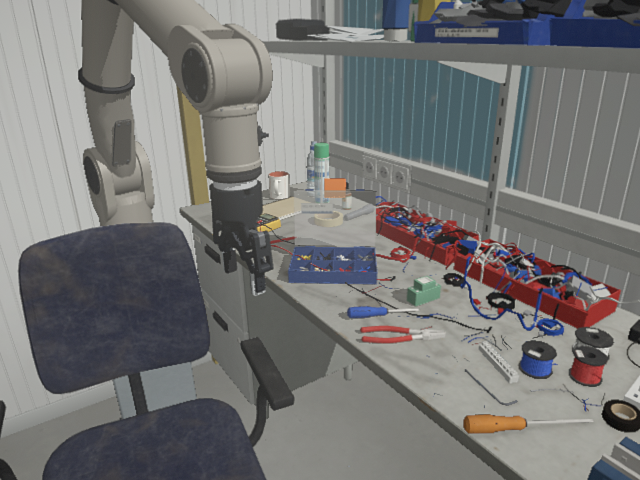

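The blue box is near (333,265) in the side view and (335,257) in the scene view. The clear lid is barely visible, so I'll enlarge both and include the wrist view.

```bash
python3 - <<'E'
from h import *
s=cv2.imread('pics/side0.png')[170:320,240:440]; c=cv2.imread('pics/scene0.png')[170:320,210:410]; w=cv2.imread('pics/wrist0.png')
a=np.hstack([cv2.resize(x,(400,300),interpolation=cv2.INTER_CUBIC) for x in(s,c)])
cv2.imwrite('pics/c1.png',np.vstack([a,np.hstack([cv2.resize(w,(400,300)),np.zeros((300,400,3),np.uint8)])]))
E
```

```text
(no output)
```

View pics/c1.png

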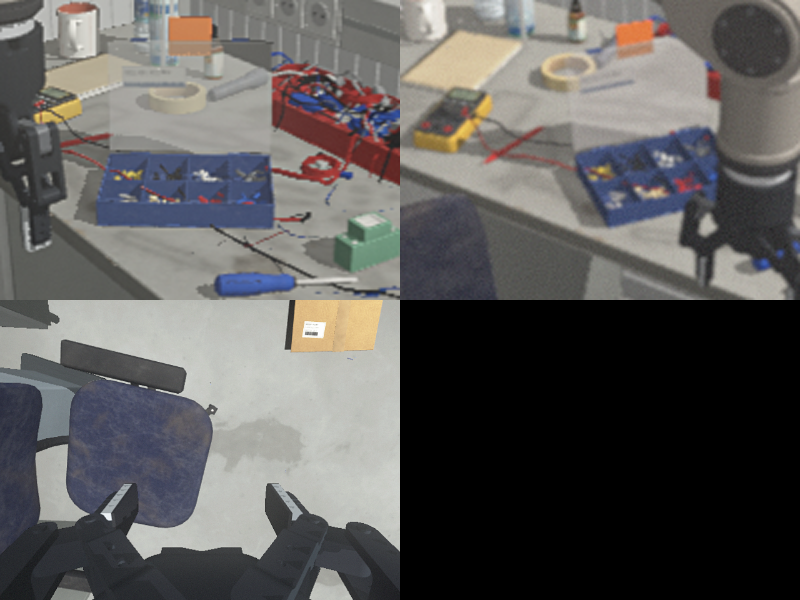

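The lid stands along the box's far edge. Its orange tab is at about side (335,184) and scene (327,189), and the rim corners in the side view are near (295,246), (375,247), (288,271) and (376,273).

```bash
python3 - <<'E'
from h import *
P={}
for n,(u0,u1,v0,v1) in dict(side=(315,360,170,200),scene=(310,345,175,205)).items():
    im=np.load(n+'0i.npy'); d=np.load(n+'0.npy'); hsv=cv2.cvtColor(im,cv2.COLOR_RGB2HSV)
    m=np.zeros((480,640),np.uint8); m[v0:v1,u0:u1]=cv2.inRange(hsv,(3,130,120),(18,255,255))[v0:v1,u0:u1]
    M=cv2.moments(m,True); uv=(M['m10']/M['m00'],M['m01']/M['m00']); print(n,uv,M['m00'],cv2.boundingRect(m))
    X,ra,p=pts(n,[uv],d); print('tab depth pt',X, d[int(uv[1]),int(uv[0])]); P[n]=(p,ra[0]/np.linalg.norm(ra[0]))
(a,u),(b,v)=P['side'],P['scene']
s=np.linalg.lstsq(np.c_[u,-v],b-a,rcond=None)[0]; print('tri',(a+s[0]*u+b+s[1]*v)/2,np.linalg.norm(a+s[0]*u-b-s[1]*v))
C=plane('side',[(295,246),(375.5,247.5),(288.5,271.5),(376.5,273)],.036); print(C.round(3)); print([np.linalg.norm(C[i]-C[j]) for i,j in((0,1),(2,3),(0,2),(1,3))])
d=np.load('side0.npy');im=np.load('side0i.npy'); hsv=cv2.cvtColor(im,cv2.COLOR_RGB2HSV)
m=cv2.inRange(hsv,(108,110,40),(125,255,255)); ys,xs=np.nonzero(m[230:300,280:385]); 
X,_,_=pts('side',np.c_[xs+280,ys+230],d); rim=X[(X[:,2]>.03)&(X[:,2]<.045)]; print(len(rim)); 
rc=cv2.minAreaRect((rim[:,:2]*1000).astype(np.float32)); print(rc, cv2.boxPoints(rc))
# bystanders via depth/colour points
for name,lo,hi,(u0,u1,v0,v1) in [('relay',(60,50,50),(90,255,255),(400,445,270,310)),('sd',(105,120,60),(125,255,255),(340,390,300,325)),('pliers',(0,130,80),(8,255,255),(350,450,320,350)),('meter',(20,120,80),(35,255,255),(240,300,205,240)),('pen',(0,130,80),(8,255,255),(265,300,230,250))]:
    mm=cv2.inRange(hsv,lo,hi); ys,xs=np.nonzero(mm[v0:v1,u0:u1])
    if len(xs)>5:
        X,_,_=pts('side',np.c_[xs+u0,ys+v0],d); print(name,len(xs),np.percentile(X,5,axis=0).round(3),np.percentile(X,95,axis=0).round(3))
E
```

```text
side (335.0301724137931, 183.97413793103448) 232.0 (325, 178, 21, 12)
tab depth pt [[ 0.5671719  -0.09829914  0.21059874]] 1.3605314
scene (326.8097826086956, 186.02173913043478) 184.0 (318, 180, 20, 13)
tab depth pt [[ 0.55793334 -0.10343058  0.2143738 ]] 1.621455
tri [ 0.56856799 -0.09284829  0.20783107] 0.0024218568398614994
[[ 0.448 -0.086  0.036]
 [ 0.658 -0.179  0.036]
 [ 0.386 -0.236  0.036]
 [ 0.593 -0.324  0.036]]
[np.float64(0.2300568284131492), np.float64(0.22528155612112868), np.float64(0.1616897915405939), np.float64(0.1585012233111183)]
8
((539.4840698242188, -211.9762420654297), (159.0717010498047, 122.97425842285156), 69.09003448486328) [[ 453.65994 -264.32928]
 [ 568.5354  -308.21884]
 [ 625.3082  -159.6232 ]
 [ 510.43274 -115.73364]]
relay 586 [ 0.631 -0.45   0.004] [ 0.702 -0.425  0.052]
sd 323 [ 0.469 -0.466  0.01 ] [ 0.546 -0.448  0.027]
pliers 455 [ 0.467 -0.572  0.006] [ 0.556 -0.512  0.014]
meter 144 [0.385 0.113 0.006] [0.462 0.157 0.031]
pen 39 [ 0.406 -0.019  0.004] [0.476 0.048 0.014]
```

The measured box is 0.23 x 0.16 m and the tab's height and lean match 1.75 rad, so H≈(0.554,-0.129) and the back direction is ≈66.5°. Before moving I'll check that the arm clears the shelf.

```bash
python3 - <<'E'
from h import *
d=np.load('scene0.npy')
uv=[(260,42),(300,50),(350,60),(450,78),(500,86),(560,95),(253,138),(268,150)]
print(np.c_[uv,pts('scene',uv,d)[0].round(3)])
o=r.get_obs(); M=R.from_rotvec(o['orientation']).as_matrix(); b=np.array([.4,.917,0]); h=np.array([.917,-.4,0])
print(M.round(3), 'yaw', np.degrees(np.arctan2(M[:,1]@b,M[:,0]@b)))
H=np.array([.554,-.129,0]); p=o['tcp_pos']
print('now back,along,z',(p-H)@b,(p-H)@h,p[2])
E
```

```text
[[ 2.60e+02  4.20e+01  6.00e-01  2.42e-01  5.75e-01]
 [ 3.00e+02  5.00e+01  6.18e-01  7.20e-02  5.76e-01]
 [ 3.50e+02  6.00e+01  6.31e-01 -1.21e-01  5.80e-01]
 [ 4.50e+02  7.80e+01  7.04e-01 -3.97e-01  5.71e-01]
 [ 5.00e+02  8.60e+01  7.42e-01 -5.14e-01  5.68e-01]
 [ 5.60e+02  9.50e+01  7.73e-01 -6.47e-01  5.69e-01]
 [ 2.53e+02  1.38e+02  6.82e-01  4.41e-01  1.75e-01]
 [ 2.68e+02  1.50e+02  6.68e-01  3.31e-01  1.63e-01]]
[[ 0.953  0.304 -0.001]
 [ 0.304 -0.953  0.001]
 [-0.    -0.001 -1.   ]] yaw -48.740595115714015
now back,along,z -0.610637906419184 -0.11456652953926683 0.24454470232068465
```

```bash
python3 - <<'E'
from h import *
d=np.load('scene0.npy')
uv=[(385,187),(400,142),(419,165),(388,215),(388,250),(370,255),(406,255),(412,225),(260,80),(190,20),(300,52),(300,56),(350,66),(350,70)]
print(np.c_[uv,pts('scene',uv,d)[0].round(3)])
E
```

```text
[[ 3.85e+02  1.87e+02  1.60e-01 -6.62e-01  5.65e-01]
 [ 4.00e+02  1.42e+02  2.37e-01 -6.25e-01  6.09e-01]
 [ 4.19e+02  1.65e+02  2.38e-01 -6.68e-01  5.80e-01]
 [ 3.88e+02  2.15e+02  1.71e-01 -6.63e-01  5.08e-01]
 [ 3.88e+02  2.50e+02  1.73e-01 -6.67e-01  4.38e-01]
 [ 3.70e+02  2.55e+02  1.76e-01 -6.23e-01  4.03e-01]
 [ 4.06e+02  2.55e+02  2.25e-01 -6.68e-01  4.03e-01]
 [ 4.12e+02  2.25e+02  8.10e-01 -2.50e-01  3.10e-02]
 [ 2.60e+02  8.00e+01  8.90e-02 -4.40e-01  7.07e-01]
 [ 1.90e+02  2.00e+01  5.40e-02 -3.02e-01  7.87e-01]
 [ 3.00e+02  5.20e+01  6.06e-01  5.90e-02  5.74e-01]
 [ 3.00e+02  5.60e+01  5.88e-01  3.80e-02  5.70e-01]
 [ 3.50e+02  6.60e+01  6.31e-01 -1.21e-01  5.63e-01]
 [ 3.50e+02  7.00e+01  6.34e-01 -1.19e-01  5.52e-01]]
```

>>> arm_command(plan="0 0 0 -10;0 0 0 -10;0 0 0 -10;0 0 0 -10;0 0 -0.015 -8.7;0 0 0 0", hand=1, grip_force=20)

```text
clock: 0.9
tcp_pos: [0.2052, -0.6436, 0.2611]
orientation: [2.629, 1.717, -0.0]
contact_force: [-0.3, -0.2, -0.2]
grip_width: -0.0002
gripper_force: 0.0
```

>>> arm_command(plan="0.03 0.003 0 0;0.05 0.003 0 0;0.05 0.003 0 0;0.05 0.003 0 0;0.05 0.003 0 0;0.05 0.003 0 0;0.05 0.003 0 0;0.05 0.003 0 0;0.05 0.003 0 0;0.05 0.003 0 0;0.03 0 0 0;0 0 0 0;0 0 0 0")

```text
clock: 2.52
tcp_pos: [0.4363, -0.1885, 0.2599]
orientation: [-2.631, -1.717, 0.001]
contact_force: [-0.5, -0.6, 0.4]
grip_width: 0.0003
gripper_force: 0.0
```

```bash
cat >> h.py <<'E'
b=np.array([.4,.917,0]); h=np.array([.917,-.4,0]); H=np.array([.554,-.129,0])
def hf(X): X=np.atleast_2d(X)-H; return np.c_[-X@b,X@h,X[:,2]]   # fwd, along, z
def tab(n,o=None,box=None):
    o=r.get_obs(); im,d=eyes.grab_frame(n); hsv=cv2.cvtColor(im,cv2.COLOR_RGB2HSV)
    m=cv2.inRange(hsv,(3,130,100),(18,255,255)); ys,xs=np.nonzero(m)
    X=pts(n,np.c_[xs,ys],d,o)[0]; q=hf(X); k=(np.abs(q[:,1])<.045)&(q[:,0]>-.06)&(q[:,0]<.22)&(q[:,2]>.025)&(q[:,2]<.25)
    q=q[k]; c=np.median(q,0) if len(q) else None
    return im,o,q,c
def report(n='side'):
    im,o,q,c=tab(n); print('t',round(float(o['clock']),2),'tcp',hf(o['tcp_pos'])[0].round(4),'F',np.round(o['contact_force'],2))
    if c is not None: print(n,len(q),'tab',c.round(4),'along',np.percentile(q[:,1],[2,98]).round(3),'theta',round(float(np.arctan2(c[2]-.0365,c[0])),3))
    return im
E
python3 - <<'E'
from h import *
im=report('side'); w=report('wrist'); report('scene'); print(r.get_obs()['joints'].round(2))
cv2.imwrite('pics/p2.png',np.hstack([cv2.resize(x[:,:,::-1],(400,300)) for x in(im,w)]))
E
```

```text
t 2.52 tcp [ 0.1016 -0.0841  0.2599] F [-0.5  -0.61  0.43]
side 239 tab [-0.0302 -0.      0.2118] along [-0.028  0.028] theta 1.741
t 2.58 tcp [ 0.1021 -0.084   0.2599] F [-0.74 -0.19 -0.57]
wrist 2094 tab [-0.0257 -0.0069  0.2021] along [-0.034  0.023] theta 1.725
t 2.62 tcp [ 0.1021 -0.084   0.26  ] F [0.57 0.06 0.74]
scene 107 tab [-0.0292  0.0064  0.2074] along [-0.023  0.022] theta 1.74
[ 0.69  0.16 -0.46  1.97  0.08  1.02 -0.22]
```

View pics/p2.png

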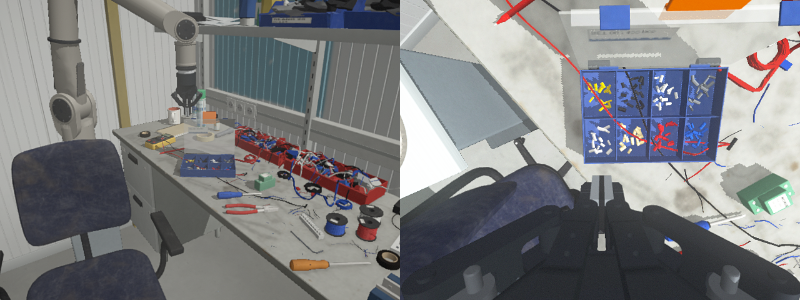

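The tab is confirmed at θ≈1.74 and centred on my hinge frame. Next I'll cross over the lid's left end and go down behind it.

>>> arm_command(plan="0.04 0 0 0;0.05 0 0 0;0.05 0 0 0;0.023 0 0 0;0 0 0 0;0 0 0 0;0 0 0.03 0;0 0 0.03 0;0 0 0.02 0;0 0 0 0;0 0 0 0")

```text
clock: 4.05
tcp_pos: [0.5025, -0.0394, 0.1811]
orientation: [2.63, 1.717, 0.001]
contact_force: [0.0, 1.1, 0.2]
grip_width: 0.0001
gripper_force: 0.0
```

```bash
python3 - <<'E'
from h import *
im=report('side'); s=report('scene'); print(r.get_obs()['joints'].round(2))
cv2.imwrite('pics/p3.png',np.hstack([cv2.resize(im[100:300,200:420,::-1],(400,364)),cv2.resize(s[100:300,200:420,::-1],(400,364))]))
E
```

```text
t 4.05 tcp [-0.0616 -0.0831  0.1811] F [0.02 1.14 0.21]
side 237 tab [-3.020e-02 -1.000e-04  2.118e-01] along [-0.028  0.028] theta 1.741
t 4.1 tcp [-0.0619 -0.0829  0.1814] F [-0.23 -0.12  0.7 ]
scene 181 tab [-0.0287 -0.0061  0.2125] along [-0.033  0.022] theta 1.732
[ 0.41  0.32 -0.54  1.99  0.22  0.88 -0.66]
```

View pics/p3.png

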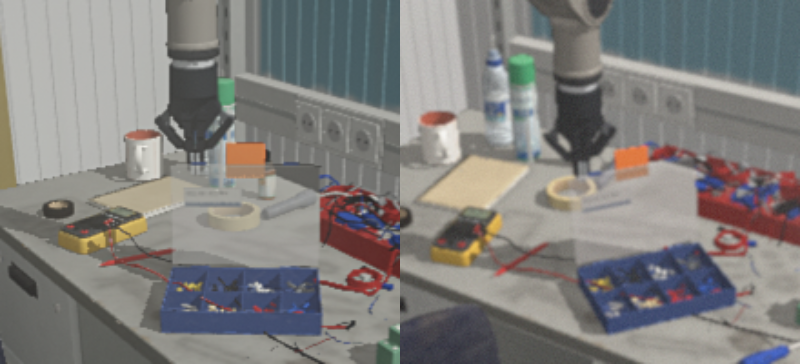

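>>> arm_command(plan="-0.006 0 0 0;-0.007 0 0 0;-0.007 0 0 0;-0.007 0 0 0;-0.007 0 0 0;-0.007 0 0 0;-0.007 0 0 0;-0.007 0 0 0;-0.007 0 0 0;-0.007 0 0 0")

```text
clock: 5.4
tcp_pos: [0.4743, -0.1021, 0.1802]
orientation: [-2.629, -1.72, 0.0]
contact_force: [0.5, 0.1, -0.0]
grip_width: 0.0001
gripper_force: 0.2
```

```bash
python3 - <<'E'
from h import *
report('side')
E
```

```text
t 5.4 tcp [ 0.0072 -0.0839  0.1802] F [ 0.49  0.09 -0.02]
side 245 tab [ 2.450e-02 -1.000e-04  2.141e-01] along [-0.028  0.029] theta 1.434
```

>>> arm_command(plan="-0.008 0 0 0;-0.008 0 0 0;0.015 0 0 0;0 0 -0.035 0;0 0 -0.035 0;-0.01 0.02 0 0")

```text
clock: 6.2
tcp_pos: [0.4905, -0.118, 0.2532]
orientation: [2.623, 1.722, 0.006]
contact_force: [0.6, -1.1, -0.7]
grip_width: 0.0
gripper_force: 0.0
```

```bash
python3 - <<'E'
from h import *
report('side')
E
```

```text
t 6.2 tcp [ 0.0153 -0.0626  0.2532] F [ 0.6  -1.11 -0.72]
side 220 tab [5.770e-02 1.000e-04 2.067e-01] along [-0.027  0.028] theta 1.244
```

>>> arm_command(plan="-0.05 0.021 0 0;-0.05 0.021 0 0;-0.042 0.021 0.02 0;0 0 0.04 0;0 0 0.043 0;0 0 0 0")

```text
clock: 7.0
tcp_pos: [0.4868, -0.2738, 0.1433]
orientation: [-2.622, -1.716, 0.006]
contact_force: [-0.9, -0.9, 0.3]
grip_width: 0.0002
gripper_force: 0.0
```

```bash
python3 - <<'E'
from h import *
report('side'); im=report('wrist'); cv2.imwrite('pics/p4.png',im[:,:,::-1])
E
```

```text
t 7.0 tcp [ 0.1597 -0.0037  0.1433] F [-0.9  -0.85  0.33]
side 1 tab [0.0767 0.0257 0.1847] along [0.026 0.026] theta 1.093
t 7.05 tcp [ 0.1595 -0.0019  0.1457] F [-0.68  1.01  0.02]
wrist 24211 tab [ 0.0819 -0.0029  0.1938] along [-0.031  0.026] theta 1.091
```

The hand is in place with the lid at 1.09 and falling, so I'll wait for it to land.

>>> arm_command(plan="0 0 0 0;0 0 0 0;0 0 0 0;0 0 0 0;0 0 0 0;0 0 0 0;0 0 0 0;0 0 0 0")

```text
clock: 8.1
tcp_pos: [0.4893, -0.2751, 0.1473]
orientation: [-2.629, -1.72, -0.0]
contact_force: [-0.1, -0.2, 0.2]
grip_width: -0.0001
gripper_force: 0.0
```

```bash
python3 - <<'E'
from h import *
im=report('wrist'); cv2.imwrite('pics/p5.png',im[:,:,::-1])
E
```

```text
t 8.1 tcp [ 0.1598 -0.0009  0.1473] F [-0.12 -0.24  0.23]
wrist 20236 tab [ 0.1288 -0.0016  0.1519] along [-0.03   0.027] theta 0.731
```

>>> arm_command(plan="0 0 0 0;0 0 0 0;0 0 0 0")

```text
clock: 8.52
tcp_pos: [0.4893, -0.2752, 0.1473]
orientation: [2.629, 1.72, -0.0]
contact_force: [-0.0, 0.4, -1.2]
grip_width: -0.0001
gripper_force: 0.2
```

```bash
python3 - <<'E'
from h import *
im=report('wrist'); cv2.imwrite('pics/p6.png',im[:,:,::-1])
E
```

```text
t 8.53 tcp [ 0.1599 -0.0009  0.1473] F [-0.02  0.37 -1.16]
wrist 19933 tab [ 0.1298 -0.0016  0.1506] along [-0.03   0.027] theta 0.721
```

View pics/p6.png

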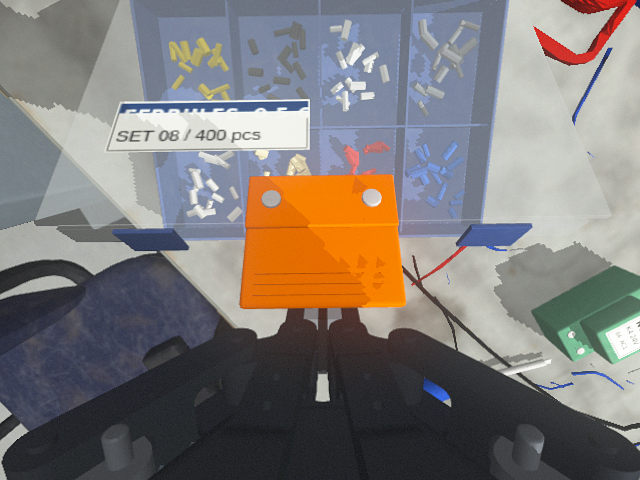

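It is caught: the orange tab's front edge rests on the closed fingers at (325,308), θ≈0.72. Now I'll lower it slowly.

>>> arm_command(plan="-0.002 0 0.002 0;-0.002 0 0.002 0;-0.002 0 0.002 0;-0.002 0 0.002 0;-0.002 0 0.002 0;-0.002 0 0.002 0;-0.002 0 0.002 0;-0.0017 0 0.0023 0;-0.0017 0 0.0023 0;-0.0017 0 0.0023 0;-0.0017 0 0.0023 0;-0.0017 0 0.0023 0;-0.0017 0 0.0023 0;-0.0017 0 0.0023 0;0 0 0 0;0 0 0 0")

```text
clock: 10.58
tcp_pos: [0.4788, -0.2989, 0.1172]
orientation: [-2.629, -1.72, 0.0]
contact_force: [-0.5, -1.0, -0.8]
grip_width: 0.0003
gripper_force: 0.5
```

```bash
python3 - <<'E'
from h import *
im=report('wrist'); im=report('side')
E
```

```text
t 10.57 tcp [ 0.1859 -0.001   0.1172] F [-0.5  -0.99 -0.83]
wrist 20465 tab [ 0.1516 -0.0013  0.1163] along [-0.03   0.027] theta 0.484
t 10.62 tcp [ 0.1859 -0.001   0.1172] F [-1.08 -0.39  0.09]
side 19 tab [0.1721 0.019  0.1261] along [-0.027  0.029] theta 0.48
```

>>> arm_command(plan="-0.0011 0 0.0022 0;-0.0011 0 0.0022 0;-0.0011 0 0.0022 0;-0.0011 0 0.0022 0;-0.0011 0 0.0022 0;-0.001 0 0.0025 0;-0.001 0 0.0025 0;-0.001 0 0.0025 0;-0.001 0 0.0025 0;-0.001 0 0.0025 0;-0.0008 0 0.0025 0;-0.0008 0 0.0025 0;-0.0008 0 0.0025 0;-0.0008 0 0.0025 0;-0.0008 0 0.0025 0;0 0 0 0;0 0 0 0")

```text
clock: 12.8
tcp_pos: [0.473, -0.3121, 0.0812]
orientation: [-2.629, -1.72, 0.0]
contact_force: [-0.2, 0.2, -0.2]
grip_width: -0.0
gripper_force: 0.4
```

```bash
python3 - <<'E'
from h import *
im=report('wrist'); im=report('side')
E
```

```text
t 12.8 tcp [ 0.2003 -0.0011  0.0812] F [-0.2   0.24 -0.24]
wrist 22251 tab [ 0.163  -0.0014  0.0843] along [-0.03   0.027] theta 0.285
t 12.85 tcp [ 0.2003 -0.001   0.0812] F [-0.4  -0.75  0.  ]
side 55 tab [0.1821 0.0165 0.0898] along [-0.027  0.029] theta 0.285
```

>>> arm_command(plan="-0.0004 0 0.0015 0;-0.0004 0 0.0015 0;-0.0004 0 0.0015 0;-0.0004 0 0.0015 0;-0.0004 0 0.0015 0;-0.0004 0 0.0015 0;-0.0004 0 0.0015 0;-0.0004 0 0.0015 0;-0.0003 0 0.0015 0;-0.0003 0 0.0015 0;-0.0003 0 0.0015 0;-0.0003 0 0.0015 0;-0.0003 0 0.0015 0;-0.0003 0 0.0015 0;-0.0003 0 0.0015 0;-0.0003 0 0.0015 0;0 0 0 0")

```text
clock: 15.02
tcp_pos: [0.4708, -0.3173, 0.0571]
orientation: [-2.629, -1.72, 0.0]
contact_force: [-0.1, 0.1, -0.2]
grip_width: -0.0
gripper_force: 0.4
```

```bash
python3 - <<'E'
from h import *
im=report('wrist'); im=report('side')
E
```

```text
t 15.03 tcp [ 0.2059 -0.001   0.0571] F [-0.07  0.07 -0.22]
wrist 21926 tab [ 0.1672 -0.0014  0.0601] along [-0.03   0.027] theta 0.14
t 15.07 tcp [ 0.2059 -0.001   0.0571] F [-1.23 -0.51 -0.37]
side 79 tab [0.1851 0.0163 0.062 ] along [-0.027  0.029] theta 0.137
```

>>> arm_command(plan="-0.0001 0 0.001 0;-0.0001 0 0.001 0;-0.0001 0 0.001 0;-0.0001 0 0.001 0;-0.0001 0 0.001 0;-0.0001 0 0.001 0;-0.0001 0 0.001 0;-0.0001 0 0.001 0;-0.0001 0 0.001 0;-0.0001 0 0.001 0;0 0 0 0")

```text
clock: 16.5
tcp_pos: [0.4705, -0.3181, 0.0471]
orientation: [-2.629, -1.72, 0.0]
contact_force: [-1.2, -0.5, -0.6]
grip_width: 0.0001
gripper_force: 0.6
```

```bash
python3 - <<'E'
from h import *
im=report('wrist'); im=report('side')
E
```

```text
t 16.5 tcp [ 0.2069 -0.0009  0.0471] F [-1.16 -0.52 -0.62]
wrist 22157 tab [ 0.1676 -0.0013  0.0516] along [-0.03   0.027] theta 0.09
t 16.55 tcp [ 0.2069 -0.0009  0.0472] F [-0.37 -0.64  0.07]
side 77 tab [0.1855 0.0146 0.0526] along [-0.027  0.03 ] theta 0.086
```

>>> arm_command(plan="-0.00005 0 0.0009 0;-0.00005 0 0.0009 0;-0.00005 0 0.0009 0;-0.00005 0 0.0009 0;-0.00005 0 0.0009 0;-0.00005 0 0.0009 0;-0.00005 0 0.0009 0;-0.00005 0 0.0009 0;-0.00005 0 0.0009 0;-0.00005 0 0.0009 0;0 0 0 0")

```text
clock: 17.98
tcp_pos: [0.4704, -0.3186, 0.0382]
orientation: [2.629, 1.72, 0.0]
contact_force: [0.0, -0.9, -0.6]
grip_width: 0.0
gripper_force: 0.4
```

```bash
python3 - <<'E'
from h import *
im=report('wrist'); im=report('side')
E
```

```text
t 17.98 tcp [ 0.2073 -0.0009  0.0382] F [ 0.04 -0.88 -0.59]
wrist 22302 tab [ 0.1677 -0.0012  0.044 ] along [-0.03   0.027] theta 0.045
t 18.02 tcp [ 0.2073 -0.0008  0.0382] F [ 0.32 -0.81  0.42]
side 75 tab [0.189  0.0165 0.0444] along [-0.027  0.03 ] theta 0.042
```

>>> arm_command(plan="-0.00005 0 0.0008 0;-0.00005 0 0.0008 0;-0.00005 0 0.0008 0;-0.00005 0 0.0008 0;-0.00005 0 0.0008 0;-0.0001 0 0.0008 0;-0.0001 0 0.0008 0;-0.0001 0 0.0005 0;-0.0001 0 0 0;-0.0001 0 0 0;-0.0002 0 0 0;-0.0002 0 0 0;0 0 0 0")

```text
clock: 19.7
tcp_pos: [0.4698, -0.3197, 0.0321]
orientation: [2.629, 1.72, -0.0]
contact_force: [-0.2, 0.1, 0.5]
grip_width: -0.0001
gripper_force: 0.0
```

```bash
python3 - <<'E'
from h import *
im=report('wrist'); im=report('side')
E
```

```text
t 19.7 tcp [ 0.2085 -0.0009  0.0321] F [-0.18  0.13  0.45]
wrist 23113 tab [ 0.1676 -0.0013  0.0402] along [-0.03   0.027] theta 0.022
t 19.75 tcp [ 0.2085 -0.0009  0.0321] F [ 0.26 -0.57  0.08]
side 67 tab [0.1885 0.0136 0.0399] along [-0.026  0.03 ] theta 0.018
```

The tab's top is at 0.040 m, which matches fully shut. Withdrawing the hand forward, then up.

>>> arm_command(plan="-0.005 0 0 0;-0.015 0 0 0;-0.02 0 0 0;0 0 -0.03 0;0 0 -0.05 0;0 0 -0.05 0;0 0 -0.05 0;-0.04 0 -0.02 0;-0.04 0 0 0;0 0 0 0;0 0 0 0;0 0 0 0;0 0 0 0")

```text
clock: 21.42
tcp_pos: [0.4222, -0.4288, 0.232]
orientation: [-2.627, -1.722, -0.0]
contact_force: [-0.5, -0.3, -0.4]
grip_width: 0.0002
gripper_force: 0.0
```

```bash
python3 - <<'E'
from h import *
im=report('wrist'); im=report('side'); cv2.imwrite('pics/p7.png',im[:,:,::-1])
E
```

```text
t 21.43 tcp [ 0.3276 -0.0009  0.232 ] F [-0.49 -0.29 -0.38]
wrist 314 tab [ 0.1798 -0.0068  0.039 ] along [-0.031  0.028] theta 0.014
t 21.48 tcp [ 0.3277 -0.0009  0.2321] F [-0.51 -0.01  0.32]
side 236 tab [0.1721 0.0008 0.0402] along [-0.027  0.029] theta 0.021
```

View pics/p7.png

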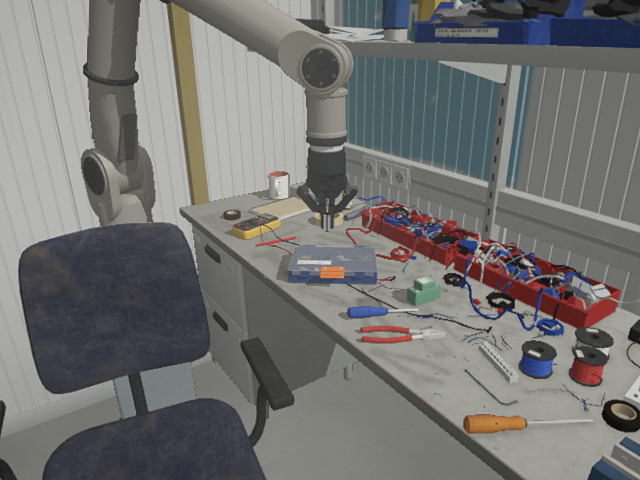

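The lid is shut, with the tab at (332,272), the hand is clear, and the other things on the desk look unmoved. Handing in.

```bash
python3 -c "
from bench import ticket; print(ticket.hand_in())"
```

```text
the job is handed in; nothing more can be done
None
```

The lid was pushed over, fell free, was caught on the fingers at about 0.72 rad and lowered slowly until shut; the hand is clear, nothing else on the desk looked moved, and I handed the job in at about 21.5 s (no verdict was returned).

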